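# Load and lock a sample carriage in the analyser's slotted port

## Task

Load the sample carriage into the analyser's port: first draw the locking bar fully back to clear the slot, then lift the carriage (the one with the flat rectangular foot) out of the tray, set its foot down on the open apron and slide it in under the cover, its grip travelling along the L-shaped slot to the back and then sideways to the closed end of the side branch. Let go and push the locking bar fully home across the slot again. Keep the carriage upright throughout and leave the other things in the tray standing where they are.

Things in the scene. Friction and masses are not known exactly. Their poses are not given: they have to be found in the camera images.
- port: Fixed white loading port with a 60 mm high housing behind. Origin on the bench under the main slot's axis; +x = inward sliding direction (away from the robot, within 0.2 rad), +y = side branch, z up. Port frame in mm from here on: grey base x -165 to 115, y -105 to 90, top at z 10; cover from x -75 to 115, underside z 36, top z 41; housing x 115 to 215. Slippery lining (friction about 0.15).
- mouth (a point): Port x -75, y 0, z 10: middle of the mouth, on the base, where the cover begins. Before it lies the open apron (x -165 to -75) between two flared aluminium guides 14 high, inner gap about 100 at the outer end, 66 at the mouth. Under the cover the channel is 64 wide (y -32 to 32). The slot over it is 28 wide (y -14 to 14), open at the mouth, ending at x 84. Axes as the port's.
- corner (a point): Port x 70, y 0, z 10: where the carriage's origin lies when it touches the channel's back wall (inner face x 105). From here the side branch leads to +y: channel x 27 to 105, slot in the cover x 48 to 84.
- branch_end (a point): Port x 66, y 45, z 10: where the carriage's origin lies (x 62 to 70) when its foot touches the closed end of the side branch (inner wall face y 73; the slot ends at y 59).
- bar (a joint): Steel locking bar on top of the cover, sliding along port y at port x 30, across the main slot. 0 m = fully home (tip at y 20, slot blocked); grows as it is drawn back to port -y, to its stop at 0.045 (tip at y -25, slot clear). Starts near home. 16 wide, z 41 to 51; about 2 N friction, stays where left.
- bar_knob (a point): Centre of the top of the bar's upright round black knob, 18 mm diameter, from z 51 to z 92. It moves with the bar: port x 30, port y -45 when home, -90 when fully back.
- tray: Fixed open grey tray, 250 x 250 mm outside, 30 mm high, walls and floor 5 mm. Origin under its centre, axes along its sides. Four things stand in it about 115 mm apart, in any order.
- carriage: Sample carriage, about 0.25 kg: flat rectangular aluminium foot 70 (x) x 56 (y) x 12 mm with two small glass windows, a central 18 x 18 mm square stem up to z 52 mm, on that a black grip 30 (x) x 18 (y) mm from z 52 to z 98 mm. Origin at the centre of the underside; slippery foot; same either way round. Grip it across its y. It starts in the tray turned up to about 0.75 rad.
- round_holder: Bystander in the tray: holder with a round aluminium foot 64 mm diameter, 30 mm thick, thin neck and round black knob 32 mm diameter; 90 mm tall. Origin at the centre of its underside.
- bottle: Bystander in the tray: white capped bottle, 52 mm diameter, 105 mm tall. Origin at the centre of its underside.
- beaker: Bystander in the tray: open clear plastic beaker, 62 mm diameter at the rim, 75 mm tall. Origin at the centre of its underside.

How it is judged:
By the outcome, as a careful person would: the job done as asked, in the order asked, and still so for the second after the job is handed in, with the robot touching nothing.
It also fails if it takes over 61 s, if anything falls off the work surface, if the arm or the gripper's body presses on something with over 40 N, if the wrist force passes 120 N, or if a joint passes its speed limit or range.

## Robot

A 7-joint arm with a two-finger parallel gripper is mounted at the origin on the work surface. World frame = base frame: x ahead of the robot, y to its left, z up, the work surface at z = 0. Lengths are in m, angles in rad, forces in N, time in s.
With the tool pointing down it reaches from about 0.4 to 0.85 m from the base axis. Payload 10.4 kg.
Tool frame: the origin (TCP) lies between the finger pads; the fingertips stand 19 mm ahead of it and the grasp point (between the pads) is the TCP (manip.tips_ahead is the distance from the TCP to the fingertips, in m); z points along the fingers, y is the line along which they close (so a half turn about z gives the same grasp; the last joint's range is limited). The gripper opens to 85 mm and grips with 20 to 120 N. Pads are 22 mm wide; open, the fingers measure 114 mm over their backs; the gripper's body (76 mm by 85 mm) begins 54 mm behind the grasp point. The pads swing forward as they close: fully open they stand 13 mm farther back than shut.
Start: joints at [-1.142, 0.332, -0.065, 1.46, 0.022, 1.35, -0.088], TCP at [0.273, 0.562, 0.221] pointing down, gripper open.
Joint ranges: [-2.6, 2.6], [-0.5, 2.12], [-1.47, 1.34], [0.16, 2.42], [-1.27, 4.41], [0.06, 2.06], [-2.6, 2.6]. Speed limits (rad/s): [2.22, 2.22, 2.79, 2.79, 3.14, 3.14, 3.14].

## Interface

Orientations are given as a unit quaternion [x, y, z, w].
In Python, from workcell import manip, viewer gives the robot as it stands.
- The arm moves only by the tool arm_command, never from a script. Its argument "series" is text: rows parted by semicolons, each of 5 numbers parted by spaces: the closure, from 0 (fully open) to 1 (shut), then the shift along the tool's x, y, z normalised to -1 to 1, where 1 is 0.4 m, then the turn about the tool's z normalised to -1 to 1, where 1 is 180 degrees. In form: jaw tx ty tz spin; .... A call has exactly 10 rows; each row shifts and turns the commanded pose from where the row before left it, along the tool's axes as they then stand; what a row does not reach is not made up. A row lasts 1/8 s, in which the tool goes at most 62.5 mm and 10.7 degrees, less where a joint would pass 70% of its speed; a pose out of reach is approached as far as the arm can. A call with a number of a shift or a turn outside -1 to 1 is refused whole. A call with a gripper value outside its range is refused whole. The fingers move at their own pace and stop on an object; "newtons" is the grip in N (left out, the last holds). Time passes only in rows, so rows that do not move let the fingers close, or fill a call up. It gives the time, the measured TCP pose, the force, the opening and the grip force at its end, in the units of the state.
- manip.get_obs(): the state, without advancing time (a new reading comes with each control period).
- viewer.camera(name): name is "scene" or "top" or "wrist"; returns a dict with "pixels" (420x560x3 uint8, red, green, blue), "intrinsics" (3x3 intrinsics, pixels), "extrinsics" (4x4, takes a point from world to camera coordinates). Camera axes: x right, y up, looking along -z (the intrinsics and any distortion apply to the point x, -y, -z); pixel columns grow to the right and rows downward; lengths in m; the calibration is good to about 2 mm. A picture is of the moment at which its call begins. There is no depth.
- manip.hand_in(): hands the job in; it is judged then, once.
The state is a dict: "clock": time; "joint_pos": joint angles; "joint_velocities": joint speeds; "tau": joint torques, N m; "position": TCP position; "ee_rot": TCP orientation; "ft_force": force on the tool from outside, world axes, zero at the start; "torque": the same for the moment, N m; "grip_width": opening from 0.0 (shut) to 1.0 (fully open); "grasp_force": force on a finger pad.
Only numpy, scipy, OpenCV 4.12 (cv2) and the standard library are available. Lean on these libraries where they do the work, as an engineer would, in place of code of your own. Each camera call takes 0.05 s, during which the arm holds its last target. There are 200 camera calls.

## Working session

There is one attempt and no reset: what is moved stays moved. The work goes in short steps, Python scripts to look and compute and a tool call to move; the robot and the scene stay as the last step left them, time stands still between calls to the robot, and variables do not carry over. Pictures are saved under pics/ and viewed, at most 11 in all, crops included, and the job is handed in when it is done.

Besides the shell and the picture viewer there is one more tool, called after "Emit:" by a JSON object that holds its "fn" and its "kwargs", one argument or row to a line. arm_command: Moves the arm, as the interface text tells. Scaled input: -1 to 1 covers 0.4 m each way for a shift and 180 degrees each way for a turn. Its arguments: {"type":"object","properties":{"series":{"type":"string"},"newtons":{"type":"number"}},"required":["series"]}

```bash
mkdir -p pics; python3 - <<'E'
from workcell import manip, viewer
import cv2,numpy as np,pickle
o=manip.get_obs();print({k:np.round(v,3) for k,v in o.items()})
for n in("top","scene"):
    c=viewer.camera(n);cv2.imwrite(f"pics/{n}0.png",cv2.cvtColor(c["pixels"],cv2.COLOR_RGB2BGR))
    pickle.dump(c,open(n+"0.pkl","wb"));print(n,c["intrinsics"],np.round(c["extrinsics"],4),c.keys())
E
```

```text
{'clock': np.float64(0.0), 'joint_pos': array([-1.142,  0.333, -0.065,  1.461,  0.022,  1.35 , -0.088]), 'joint_velocities': array([ 0.   , -0.001,  0.003, -0.   , -0.001, -0.002, -0.001]), 'tau': array([-1.0000e-03, -6.2544e+01,  4.9000e-02, -3.9162e+01,  1.6000e-02,
        1.0000e-02, -0.0000e+00]), 'position': array([0.273, 0.562, 0.22 ]), 'ee_rot': array([ 0.224,  0.975, -0.001, -0.   ]), 'ft_force': array([0.145, 0.143, 0.18 ]), 'torque': array([-0.039, -0.013, -0.012]), 'grasp_force': np.float64(0.0), 'grip_width': np.float64(1.0)}
top [[474.40888184   0.         280.72405266]
 [  0.         474.40888184 210.51942504]
 [  0.           0.           1.        ]] [[ 0.0162 -0.9991  0.0402 -0.0104]
 [ 0.9876  0.0223  0.1554 -0.5354]
 [-0.1562  0.0372  0.987  -0.8668]
 [ 0.      0.      0.      1.    ]] dict_keys(['pixels', 'intrinsics', 'extrinsics'])
scene [[411.90160761   0.         280.09509051]
 [  0.         411.90160761 204.19936621]
 [  0.           0.           1.        ]] [[-0.5765  0.817  -0.0135  0.3178]
 [-0.7083 -0.4915  0.5067  0.3461]
 [ 0.4073  0.3017  0.862  -1.1332]
 [ 0.      0.      0.      1.    ]] dict_keys(['pixels', 'intrinsics', 'extrinsics'])
```

View pics/top0.png

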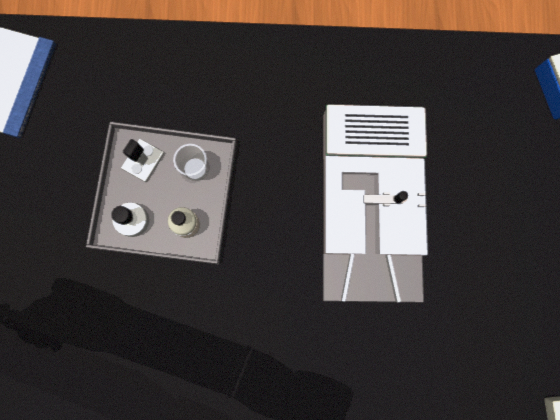

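View pics/scene0.png

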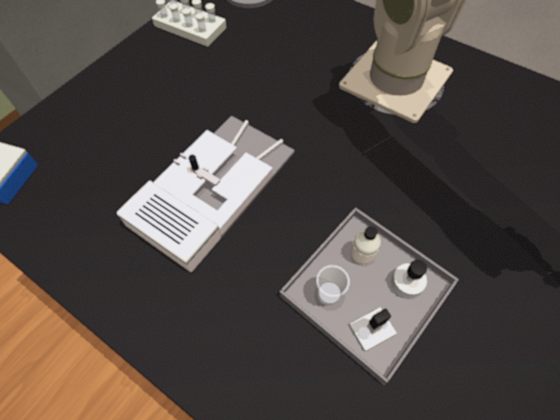

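The top view shows the carriage at about (142,158), the tray centred at about (163,192), and the port's slot axis at column 372 with the knob at (402,196). I'll enlarge the port and the carriage.

```bash
python3 - <<'E'
import cv2
i=cv2.imread("pics/top0.png")
a=cv2.resize(i[95:310,310:440],None,fx=2.75,fy=2.75,interpolation=cv2.INTER_CUBIC)
b=cv2.resize(i[120:200,95:165],None,fx=6,fy=6,interpolation=cv2.INTER_CUBIC)
b=cv2.copyMakeBorder(b,0,a.shape[0]-b.shape[0],0,0,cv2.BORDER_CONSTANT)
cv2.imwrite("pics/crop0.png",cv2.hconcat([a,b]));print(a.shape,b.shape)
E
```

```text
(591, 358, 3) (591, 420, 3)
```

View pics/crop0.png

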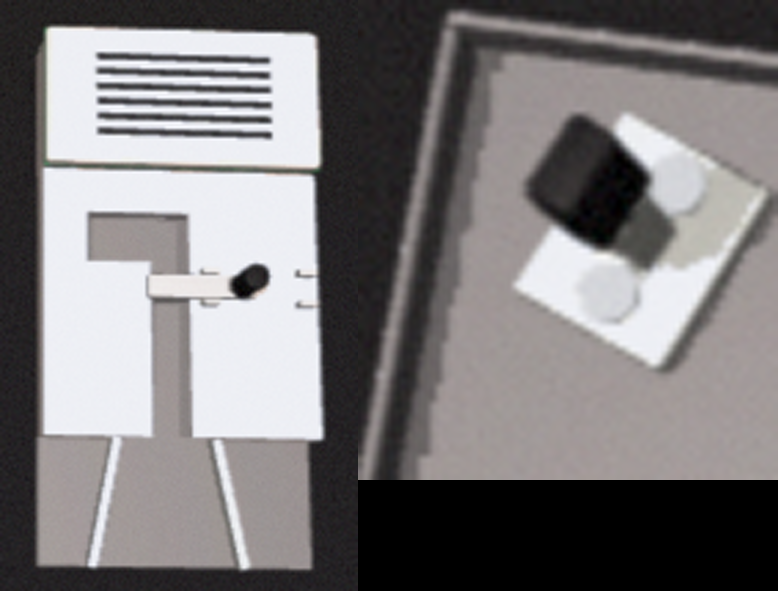

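The crops show the port, with cover corners at (41,436) and (322,439), the slot, the bar tip at (148,286) and the knob top near (258,274). The carriage foot corners are at (265,115), (409,190), (302,362) and (157,286) in its own crop. Next I'll fit poses to these.

```bash
cat > h.py <<'E'
import numpy as np,pickle
from scipy.optimize import least_squares
def proj(c,P):
    p=np.c_[P,np.ones(len(P))]@c["extrinsics"].T
    q=np.c_[p[:,0],-p[:,1],-p[:,2]]@c["intrinsics"].T
    return q[:,:2]/q[:,2:]
def ray(c,uv,z):
    R,t=c["extrinsics"][:3,:3],c["extrinsics"][:3,3];K=c["intrinsics"]
    d=np.linalg.inv(K)@[*uv,1];d=R.T@[d[0],-d[1],-d[2]];o=-R.T@t
    return o+d*(z-o[2])/d[2]
def place(s,L):
    c,k=np.cos(s[2]),np.sin(s[2]);L=np.asarray(L)
    return np.c_[s[0]+c*L[:,0]-k*L[:,1],s[1]+k*L[:,0]+c*L[:,1],L[:,2]]
def fit(c,L,uv,s0):
    r=least_squares(lambda s:(proj(c,place(s,L))-uv).ravel(),s0,loss="soft_l1")
    return r.x,(proj(c,place(r.x,L))-uv)
E
python3 - <<'E'
from h import *
c=pickle.load(open("top0.pkl","rb"))
f=lambda a,s,o:(np.array(a,float)+.5)/s-.5+o
uv=f([(41,436),(322,439),(152,436),(191,437),(188,214),(89,212),(89,259),(151,261),(37,567),(312,569),(47,27),(317,35)],2.75,[310,95])
L=np.array([(-75,90,41),(-75,-105,41),(-75,14,41),(-75,-14,41),(84,-14,41),(84,59,41),(48,59,41),(48,14,41),(-165,90,10),(-165,-105,10),(215,90,60),(215,-105,60)])/1e3
s,r=fit(c,L,uv,[.6,-.2,0]);print("port",s,"\n",r.round(1))
k=ray(c,f((258,275),2.75,[310,95]),.092);t=ray(c,f((148,286),2.75,[310,95]),.051)
Rm=np.array([[np.cos(s[2]),-np.sin(s[2])],[np.sin(s[2]),np.cos(s[2])]])
print("knob",k,(k[:2]-s[:2])@Rm,"tip",(t[:2]-s[:2])@Rm)
uv=f([(265,115),(409,190),(302,360),(157,286)],6,[95,120])
P=np.array([ray(c,u,.017) for u in uv]);print(P.round(4),np.linalg.norm(P-np.roll(P,-1,0),axis=1),P.mean(0))
L=np.array([(35,28),(35,-28),(-35,-28),(-35,28)])/1e3;L=np.c_[L,[.017]*4]
for y0 in(-.6,.6):
    q,r=fit(c,L,uv,[*P.mean(0)[:2],y0]);print("carr",q,abs(r).max())
E
```

```text
port [ 0.53142131 -0.17616762  0.00105466] 
 [[ 0.8 -0.4]
 [ 0.   0.3]
 [ 0.1  0.3]
 [ 0.5  0.2]
 [ 0.2 -0. ]
 [-0.8 -0.2]
 [-0.7  0.8]
 [-0.3  0.6]
 [ 0.1 -0.4]
 [-0.3  0.3]
 [-0.  -0.9]
 [ 0.3 -0.9]]
knob [ 0.56218589 -0.22352669  0.092     ] [ 0.03071462 -0.0473915 ] tip [0.02926987 0.01793333]
[[0.6778 0.2844 0.017 ]
 [0.6535 0.2356 0.017 ]
 [0.595  0.2672 0.017 ]
 [0.6187 0.3158 0.017 ]] [0.05451006 0.06643071 0.05403614 0.06699927] [0.6362512  0.27577637 0.017     ]
carr [ 0.63619331  0.27576896 -0.47928351] 1.397037303367739
carr [ 0.63619331  0.27576896 -0.47928354] 1.3970374695988141
```

The port is at (0.531, -0.176) with yaw about 0, and bar tip and knob both agree with a bar position of about 2 mm. The carriage is at (0.636, 0.276) with yaw -0.48. I'll turn the tool so its y lies along world +y, then travel to above the knob.

Emit:
{"fn": "arm_command", "kwargs": {
  "series": "0.3 0 0 0 -0.048; 0.3 0 0 0 -0.048; 0.3 0 0 0 -0.048; 0.3 -0.05 -0.14 0 0; 0.3 -0.05 -0.14 0 0; 0.3 -0.05 -0.14 0 0; 0.3 -0.05 -0.14 0 0; 0.3 -0.05 -0.14 0 0; 0.3 -0.05 -0.14 0 0; 0.3 -0.05 -0.14 0 0",
  "newtons": 40
}}

```text
clock: 1.35
position: [0.4133, 0.1684, 0.2204]
ee_rot: [-0.0, 1.0, 0.0, 0.0]
ft_force: [1.7, 0.3, -0.3]
grip_width: 0.701
grasp_force: 0.0
```

Emit:
{"fn": "arm_command", "kwargs": {
  "series": "0.3 -0.053 -0.14 0 0; 0.3 -0.053 -0.14 0 0; 0.3 -0.053 -0.14 0 0; 0.3 -0.053 -0.14 0 0; 0.3 -0.053 -0.14 0 0; 0.3 -0.053 -0.14 0 0; 0.3 -0.053 -0.14 0 0; 0.3 0 0 0 0; 0.3 0 0 0 0; 0.3 0 0 0 0"
}}

```text
clock: 2.6
position: [0.5618, -0.22, 0.2205]
ee_rot: [-0.001, 1.0, 0.001, 0.0]
ft_force: [0.5, 0.8, -0.3]
grip_width: 0.697
grasp_force: 0.0
```

```bash
python3 - <<'E'
from workcell import manip, viewer
import cv2,numpy as np,pickle
from h import *
o=manip.get_obs();print({k:np.round(v,4) for k,v in o.items()})
c=viewer.camera("wrist");pickle.dump(c,open("w1.pkl","wb"))
i=cv2.cvtColor(c["pixels"],cv2.COLOR_RGB2BGR)
cv2.imwrite("pics/w1.png",cv2.resize(i,None,fx=1.4,fy=1.4))
s=[.5314,-.1762,.001]
L=np.array([(-75,14,41),(-75,-14,41),(84,-14,41),(84,59,41),(48,59,41),(48,14,41),(30,-47,92),(30,18,51)])/1e3
print((proj(c,place(s,L))*1.4).round())
E
```

```text
{'clock': np.float64(2.6), 'joint_pos': array([-0.1808,  0.3119,  0.599 ,  1.5506, -0.18  ,  1.3346,  2.0114]), 'joint_velocities': array([-0.0039, -0.0052,  0.0025, -0.0012, -0.0013,  0.0016,  0.0014]), 'tau': array([ 6.82200e-01, -5.16597e+01,  7.96620e+00, -3.83675e+01,
        4.83000e-02, -9.00000e-03, -6.50000e-03]), 'position': array([ 0.5618, -0.22  ,  0.2205]), 'ee_rot': array([-1.3e-03,  1.0e+00,  5.0e-04,  1.0e-04]), 'ft_force': array([ 0.4594,  0.775 , -0.2601]), 'torque': array([ 0.0333,  0.0361, -0.0208]), 'grasp_force': np.float64(0.0), 'grip_width': np.float64(0.6974)}
[[482.  95.]
 [439.  95.]
 [432. 324.]
 [530. 324.]
 [534. 278.]
 [472. 278.]
 [388. 273.]
 [482. 257.]]
```

View pics/w1.png

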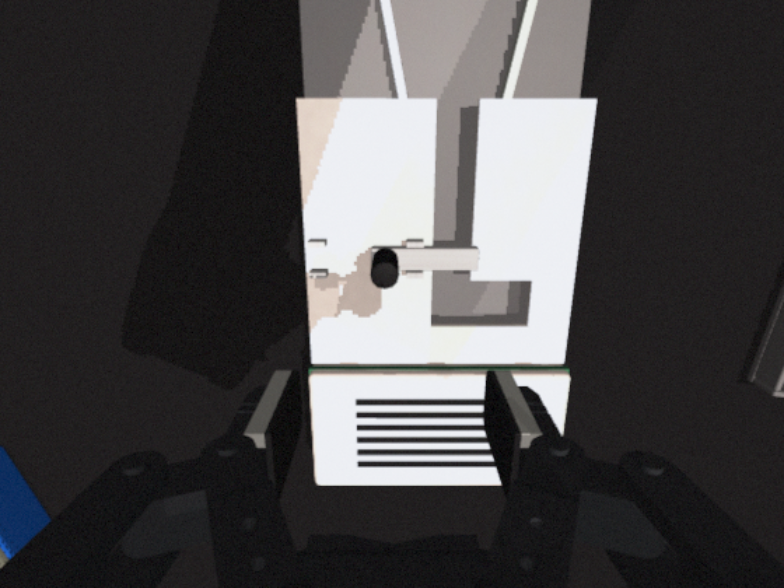

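The wrist view confirms the port pose to about 1 mm: the slot mouth is at (480,97)/(437,97) against a predicted (482,95)/(439,95), and the knob is at (385,273). I'll descend on the knob, grip it and draw it back.

Emit:
{"fn": "arm_command", "kwargs": {
  "series": "0.3 0 -0.011 0.1 0; 0.3 0 0 0.1 0; 0.3 0 0 0.1 0; 0.3 0 0 0.045 0; 0.3 0 0 0 0; 1 0 0 0 0; 1 0 0 0 0; 1 0 0 0 0; 1 0 0 0 0; 1 0 0 0 0",
  "newtons": 40
}}

```text
clock: 3.9
position: [0.5618, -0.2259, 0.0826]
ee_rot: [-0.0, 1.0, 0.0, 0.0]
ft_force: [-0.3, -0.2, 0.0]
grip_width: 0.001
grasp_force: 0.0
```

Emit:
{"fn": "arm_command", "kwargs": {
  "series": "1 0 -0.02 0 0; 1 0 -0.02 0 0; 1 0 -0.02 0 0; 1 0 -0.02 0 0; 1 0 -0.01 0 0; 1 0 -0.01 0 0; 1 0 -0.006 0 0; 1 0 -0.006 0 0; 1 0 0 0 0; 1 0 0 0 0"
}}

```text
clock: 5.15
position: [0.5618, -0.2705, 0.0825]
ee_rot: [-0.0, 1.0, 0.0, 0.0]
ft_force: [1.1, 0.3, 0.2]
grip_width: -0.004
grasp_force: 0.0
```

The jaws shut fully, so the knob wasn't between the pads. Looking.

```bash
python3 - <<'E'
from workcell import manip, viewer
import cv2,numpy as np,pickle
out=[]
for n in("scene","top"):
    c=viewer.camera(n);pickle.dump(c,open(n+"2.pkl","wb"))
    i=cv2.cvtColor(c["pixels"],cv2.COLOR_RGB2BGR)
    i=i[100:290,100:310] if n=="scene" else i[100:290,300:480]
    out.append(cv2.resize(i,None,fx=2,fy=3 if 0 else 2,interpolation=cv2.INTER_CUBIC))
c=viewer.camera("wrist");pickle.dump(c,open("w2.pkl","wb"))
cv2.imwrite("pics/m2.png",cv2.hconcat(out))
E
```

```text
(no output)
```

View pics/m2.png

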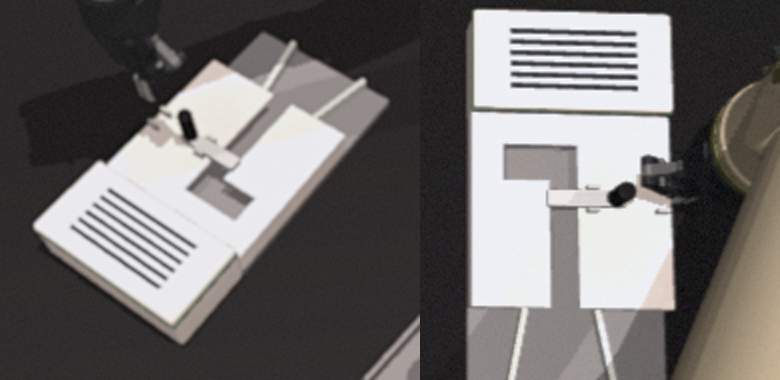

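```bash
python3 - <<'E'
from h import *
import cv2
P=np.array([[.5618,-.2705,.0825],[.5618,-.2705,.0635],[.562,-.2235,.092],[.5618,-.2705,.137]])
a=proj(pickle.load(open("scene2.pkl","rb")),P);b=proj(pickle.load(open("top2.pkl","rb")),P)
print(((a-[100,100])*2).round(),((b-[300,100])*2+[420,0]).round())
c=pickle.load(open("w2.pkl","rb"));print(proj(c,P).round())
cv2.imwrite("pics/w2.png",cv2.cvtColor(c["pixels"],cv2.COLOR_RGB2BGR))
E
```

```text
[[155.  98.]
 [159. 108.]
 [185. 112.]
 [143.  65.]] [[674. 193.]
 [667. 197.]
 [627. 190.]
 [695. 181.]]
[[281. 265.]
 [281. 249.]
 [380. 275.]
 [281. 338.]]
```

View pics/w2.png

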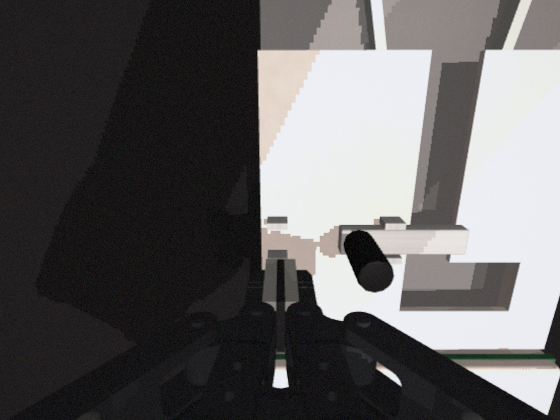

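The wrist view shows the jaws shut at columns 270–290, with tips near row 256. The knob stands untouched to the right, with its top at (376,277). I'll triangulate the knob top and the fingertip from several cameras.

```bash
python3 - <<'E'
from h import *
import cv2
C={n:pickle.load(open(n+"2.pkl","rb")) for n in("scene","top","w")}
def tri(o):
    r=least_squares(lambda p:np.concatenate([(proj(C[n],p[None])[0]-uv) for n,uv in o.items()]),[.56,-.23,.08])
    return r.x.round(4),r.fun.round(1)
print("knobtop",tri({"scene":(193,156.5),"top":(403.5,195),"w":(376,277)}))
print("knobtop no wrist",tri({"scene":(193,156.5),"top":(403.5,195)}))
print("bar tip ",tri({"scene":(220,178),"top":(363.5,199),"w":(467,240)}))
print("mouth y14",tri({"scene":(234,147),"top":(365,254),"w":(482,51)}))
print("finger",tri({"scene":(175,150),"w":(281,256)}))
o=[]
for n,(u,v) in(("scene",(178,150)),("top",(425,195))):
    i=cv2.cvtColor(C[n]["pixels"],cv2.COLOR_RGB2BGR)[v-35:v+35,u-35:u+35]
    o.append(cv2.resize(np.clip(i*1.8,0,255).astype(np.uint8),None,fx=5,fy=5,interpolation=cv2.INTER_CUBIC))
cv2.imwrite("pics/f2.png",cv2.hconcat(o))
E
```

```text
knobtop (array([ 0.5636, -0.2248,  0.0907]), array([-1.4,  0. ,  0.5, -0.9,  0.4, -0.5]))
knobtop no wrist (array([ 0.5617, -0.2236,  0.09  ]), array([-0.4, -0.1, -0.3,  0.2]))
bar tip  (array([ 0.561 , -0.1609,  0.0514]), array([-2.3,  1.8,  1.5, -0.5,  0.7, -0.8]))
mouth y14 (array([ 0.4601, -0.1707,  0.0504]), array([ 8.3,  1.2,  5.6, -2.7, -0.1,  0.2]))
finger (array([ 0.5605, -0.2709,  0.0754]), array([ 3.3,  0.4, -0.6,  0.5]))
```

View pics/f2.png

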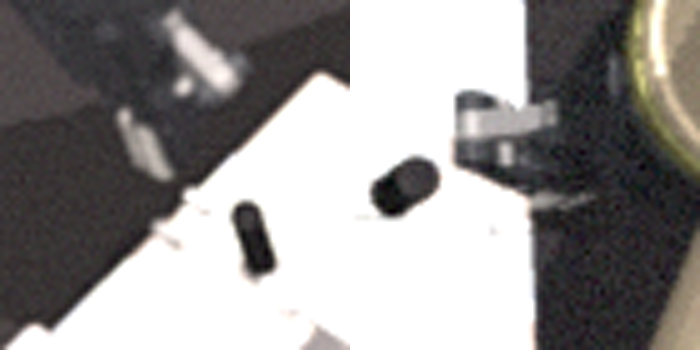

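The top and scene pictures don't quite agree with where the fingers should be. I'll compare numerically, using the darkening against the first top picture as a gripper silhouette.

```bash
python3 - <<'E'
from h import *
for n in("top2","scene2","w2"):
    E=pickle.load(open(n+".pkl","rb"))["extrinsics"];print(n,(-E[:3,:3].T@E[:3,3]).round(3))
a=pickle.load(open("top0.pkl","rb"))["pixels"].astype(int).sum(2);c=pickle.load(open("top2.pkl","rb"));b=c["pixels"].astype(int).sum(2)
print("extr change",np.abs(c["extrinsics"]-pickle.load(open("top0.pkl","rb"))["extrinsics"]).max())
print("     ",395,"..")
for v in range(164,216,2):print(v,"".join("0123456789"[min(9,b[v,u]//77)] for u in range(395,470)))
print("wrist x11,x-11 tip, body corners")
P=np.array([[.5618+dx,-.2705+dy,z] for z,hx,hy in((.0635,.011,.01),(.137,.038,.0425)) for dx in(hx,-hx) for dy in(hy,-hy)])
print(proj(c,P).round())
E
```

```text
top2 [0.394 0.034 0.939]
scene2 [0.89  0.252 0.806]
w2 [ 0.482 -0.271  0.236]
extr change 0.0
      395 ..
164 999999999999999999999999999995211111111111111000001233356433333322222222332
166 999999999999999999999999999995211111111111110000001233356433332222223323333
168 999999999999999999999999999995211111111111000000011222356433322222222333233
170 999999999999999999999999999996211111111110000001101222356533222222223333333
172 999999999999999999999999999996211111111110000012111233345532222222222223333
174 999999999999999999999999999996211111111010100011111233345642222222222222333
176 999999999999999999999999999997311101111000101011111123333333222222222222222
178 999999999999999743323347888996311111010001000001110113222333222222222222222
180 999999999999999521221111344586311122100000010001101112222234322222222222222
182 999999999999999523443333333344333322100010001010110111122223333222222222222
184 999999999999999533454333333333333223111000000000010111112222334322222222222
186 999999999999998633454433333332211111111000010011000001111222223433222222222
188 99999999999997642222221122221
[... 524 characters left out ...]
33
202 420001367899999999999999777876421110001000000000001100000000000001222233333
204 988778899999999999999997788888521000000000000101001000000000000012222333333
206 999999999999999999999974555556521111110000000001000000000001100112223333334
208 999999999999999999999999999999631111100000000100100101000000011122223333344
210 999999999999999999999999999999631110101100000001000000000001001222233333444
212 999999999999999999999999999999731111000000100000000001000100012222333333444
214 999999999999999999999999999999741100000001000001000000010001122222333344444
wrist x11,x-11 tip, body corners
[[418. 192.]
 [429. 193.]
 [418. 204.]
 [429. 204.]
 [413. 169.]
 [461. 170.]
 [414. 212.]
 [463. 213.]]
```

```bash
python3 - <<'E'
from h import *
c=pickle.load(open("w1.pkl","rb"));print(c["intrinsics"].round(1).tolist(),c["extrinsics"].round(3).tolist())
b=c["pixels"].astype(int).sum(2)
for z in(.2205-.019,.2205-.010,.2205,.24):
  for dx in(-.011,.011):
    print(z,dx,proj(c,np.array([[.5618+dx,-.22+s*.03,z] for s in(-1,1)])).round().tolist())
for n,c0,c1,r0,r1 in(("w1",165,225,255,330),("w2",255,310,244,330)):
    b=pickle.load(open(n+".pkl","rb"))["pixels"].astype(int).sum(2)
    print(n,"cols",c0)
    for v in range(r0,r1,3):print(v,"".join("0123456789"[min(9,b[v,u]//77)] for u in range(c0,c1)))
E
```

```text
[[340.6, 0.0, 280.1], [0.0, 340.6, 209.2], [0.0, 0.0, 1.0]] [[-0.002, 1.0, 0.0, 0.222], [-0.95, -0.002, -0.312, 0.574], [-0.312, -0.001, 0.95, -0.205], [0.0, 0.0, 0.0, 1.0]]
0.2015 -0.011 [[226.0, 230.0], [336.0, 231.0]]
0.2015 0.011 [[228.0, 267.0], [334.0, 267.0]]
0.2105 -0.011 [[223.0, 237.0], [339.0, 237.0]]
0.2105 0.011 [[225.0, 275.0], [337.0, 275.0]]
0.2205 -0.011 [[220.0, 245.0], [342.0, 245.0]]
0.2205 0.011 [[222.0, 284.0], [340.0, 284.0]]
0.24 -0.011 [[212.0, 263.0], [350.0, 263.0]]
0.24 0.011 [[215.0, 307.0], [347.0, 307.0]]
w1 cols 165
255 001000100110000000000000011111111111111111111111111100002699
258 000000000000000011101111111111111111111111111011111000001699
261 000000010100000111111111011111111111111111111111111001100012
264 100000000000011111111111111111112222122222211001111000023344
267 000001000011111111111111111111233333333332100000011011024577
270 001000000111111111111111111122333333333320000000011010048999
273 000000111111111111111111111233333333333200000000011100048999
276 000111111111111111100000112333333333321000000000001100126999
279 1111111111111111000000
[... 2130 characters left out ...]
3333322000000012333333333333210000000000
298 0000000233333333333321000000012333333333333211000000000
301 0000001223333333333332000100013343333333332210001000000
304 0000000000000123455542111111124555442000000100000000100
307 0000000000000000013442111111024541000000000000000000110
310 0100001000000000000232111111123310000000000000000000000
313 1111111100000010000001111111111000000000010001111111111
316 0001000000010000000001111111110000000000000000000000000
319 0000000000000000000010011101110000000000000100000000000
322 0100000010000100000001111111110000000000000000000000000
325 0000000000000010000000111111110000000000000000010000000
328 0000000000000000000101111111110000000000000000000000000
```

```bash
python3 - <<'E'
from workcell import manip
print(manip.tips_ahead,[a for a in dir(manip) if a[0]!='_'])
E
```

```text
0.019 ['MotionError', 'get_obs', 'hand_in', 'tips_ahead']
```

The wrist images place the fingertips about 15 mm *behind* the reported TCP, judging by the pad edge row and by the pad separation. The TCP was stated to be 19 mm behind the tips, so this explains closing above the knob. I'll test it with a cautious grip at z 0.068.

Emit:
{"fn": "arm_command", "kwargs": {
  "series": "1 0 0 -0.05 0; 0.4 0 0.05 0 0; 0.4 0 0.0625 0 0; 0.4 0 0 0.043 0; 0.4 0 0 0.043 0; 0.4 0 0 0 0; 1 0 0 0 0; 1 0 0 0 0; 1 0 0 0 0; 1 0 0 0 0",
  "newtons": 40
}}

```text
clock: 6.55
position: [0.5619, -0.2262, 0.0687]
ee_rot: [-0.0, 1.0, -0.0, 0.0]
ft_force: [-1.6, -1.3, 5.1]
grip_width: 0.186
grasp_force: 39.2
```

The knob is held (opening 0.19), so the offset is confirmed: tips are about 15 mm behind the reported TCP. Drawing the bar back.

Emit:
{"fn": "arm_command", "kwargs": {
  "series": "1 0 -0.015 0 0; 1 0 -0.02 0 0; 1 0 -0.02 0 0; 1 0 -0.02 0 0; 1 0 -0.015 0 0; 1 0 -0.01 0 0; 1 0 -0.008 0 0; 1 0 -0.006 0 0; 1 0 0 0 0; 1 0 0 0 0"
}}

```text
clock: 7.8
position: [0.5621, -0.2677, 0.0685]
ee_rot: [-0.001, 1.0, 0.003, -0.0]
ft_force: [-6.7, 12.4, 13.9]
grip_width: 0.187
grasp_force: 40.1
```

The bar is at its stop: 12 N against it, and the knob's world y of -0.268 matches port y -90. Release, rise and travel to the carriage.

Emit:
{"fn": "arm_command", "kwargs": {
  "series": "0.3 0 0.008 0 0; 0.3 0 0 0 0; 0.3 0 0 0 0; 0.3 0 0 -0.11 0; 0.3 0 0 -0.11 0; 0.3 0 0 -0.11 0; 0.3 -0.02 0.136 0 0; 0.3 -0.02 0.136 0 0; 0.3 -0.02 0.136 0 0; 0.3 -0.02 0.136 0 0"
}}

```text
clock: 9.05
position: [0.5937, -0.0491, 0.2002]
ee_rot: [0.0, 1.0, -0.0, 0.0]
ft_force: [-0.3, -0.4, -0.1]
grip_width: 0.702
grasp_force: 0.0
```

Emit:
{"fn": "arm_command", "kwargs": {
  "series": "0.3 -0.018 0.136 0 0; 0.3 -0.018 0.136 0 0; 0.3 -0.018 0.136 0 0; 0.3 -0.018 0.136 0 0; 0.3 -0.018 0.136 0 0; 0.3 -0.016 0.136 0 0; 0.3 0 0 0 0.051; 0.3 0 0 0 0.051; 0.3 0 0 0 0.051; 0.3 0 0 0 0"
}}

```text
clock: 10.3
position: [0.6359, 0.2757, 0.1999]
ee_rot: [0.237, 0.971, -0.0, 0.0]
ft_force: [-0.1, 0.3, -0.5]
grip_width: 0.699
grasp_force: 0.0
```

```bash
python3 - <<'E'
from workcell import manip, viewer
import cv2
from h import *
o=manip.get_obs();print({k:np.round(v,4) for k,v in o.items() if k in("position","ee_rot","joint_pos","ft_force")})
c=viewer.camera("wrist");pickle.dump(c,open("w3.pkl","wb"))
cv2.imwrite("pics/w3.png",cv2.resize(cv2.cvtColor(c["pixels"],cv2.COLOR_RGB2BGR),None,fx=1.4,fy=1.4))
s=[.6362,.2758,-.479]
L=np.array([(15,9,103),(15,-9,103),(-15,-9,103),(-15,9,103),(35,28,17),(35,-28,17),(-35,-28,17),(-35,28,17)])/1e3
print((proj(c,place(s,L))*1.4).round())
c=viewer.camera("top");t=viewer.camera("scene");pickle.dump(c,open("top3.pkl","wb"));pickle.dump(t,open("scene3.pkl","wb"))
E
```

```text
{'joint_pos': array([-0.7904,  0.5219,  0.4714,  1.3055, -0.2327,  1.3683,  0.7648]), 'position': array([0.6359, 0.2757, 0.1999]), 'ee_rot': array([ 2.374e-01,  9.714e-01, -3.000e-04,  1.000e-04]), 'ft_force': array([-0.1273,  0.3469, -0.4611])}
[[409. 314.]
 [377. 314.]
 [377. 262.]
 [410. 262.]
 [431. 298.]
 [356. 298.]
 [353. 204.]
 [433. 204.]]
```

View pics/w3.png

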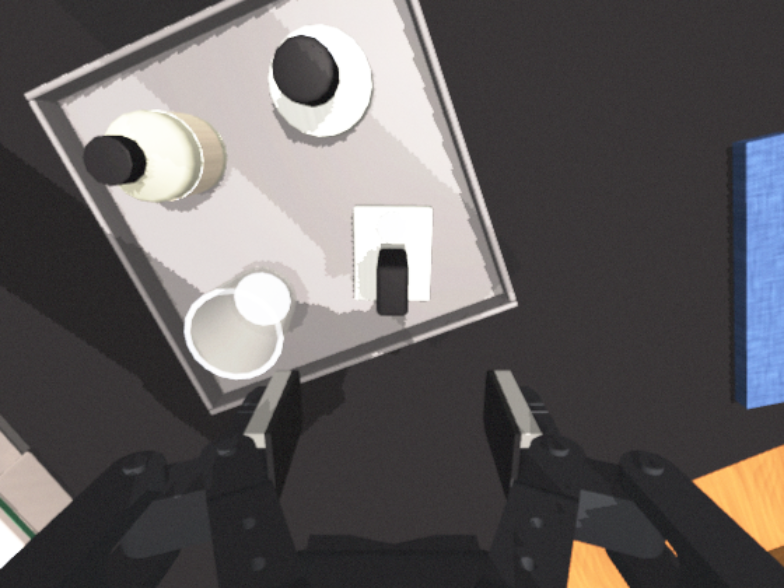

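The predicted corners match the picture within about 2 px, with foot corners at (354,206)/(432,300) and grip top at (377–408, 315). Descending, gripping and lifting.

Emit:
{"fn": "arm_command", "kwargs": {
  "series": "0.3 0 0 0.1 0; 0.3 0 0 0.1 0; 0.3 0 0 0.1 0; 0.3 0 0 0.05 0; 0.3 0 0 0 0; 1 0 0 0 0; 1 0 0 0 0; 1 0 0 0 0; 1 0 0 0 0; 1 0 0 0 0",
  "newtons": 60
}}

```text
clock: 11.7
position: [0.6366, 0.2762, 0.0617]
ee_rot: [0.238, 0.971, 0.001, 0.001]
ft_force: [-0.7, -1.1, 6.6]
grip_width: 0.2
grasp_force: 59.8
```

Held at opening 0.20 (17 mm, and the grip is 18). Lift and turn square to the port.

Emit:
{"fn": "arm_command", "kwargs": {
  "series": "1 0 0 -0.04 0; 1 0 0 -0.08 0; 1 0 0 -0.1 0; 1 0 0 -0.1 0; 1 0 0 0 -0.051; 1 0 0 0 -0.051; 1 0 0 0 -0.0505; 1 0 0 0 0; 1 0.03 -0.06 0 0; 1 0.06 -0.12 0 0"
}}

```text
clock: 12.95
position: [0.5992, 0.205, 0.1879]
ee_rot: [0.001, 1.0, 0.0, -0.0]
ft_force: [0.1, -1.3, -2.2]
grip_width: 0.201
grasp_force: 59.0
```

Emit:
{"fn": "arm_command", "kwargs": {
  "series": "1 0.06 -0.12 0 0; 1 0.06 -0.12 0 0; 1 0.06 -0.12 0 0; 1 0.06 -0.12 0 0; 1 0.06 -0.12 0 0; 1 0.06 -0.12 0 0; 1 0.06 -0.12 0 0; 1 0.05 -0.11 0 0; 1 0 0 0 0; 1 0 0 0 0"
}}

```text
clock: 14.2
position: [0.4115, -0.1754, 0.1883]
ee_rot: [0.002, 1.0, 0.0, 0.0]
ft_force: [-0.1, -0.6, -2.0]
grip_width: 0.204
grasp_force: 59.3
```

```bash
python3 - <<'E'
from workcell import manip, viewer
import cv2
from h import *
o=manip.get_obs();print({k:np.round(v,4) for k,v in o.items() if k in("position","ee_rot","joint_pos","ft_force","grip_width")})
t=viewer.camera("scene");w=viewer.camera("wrist");T=viewer.camera("top")
for n,c in(("scene4",t),("w4",w),("top4",T)):pickle.dump(c,open(n+".pkl","wb"))
g=lambda c:cv2.cvtColor(c["pixels"],cv2.COLOR_RGB2BGR)
a=cv2.resize(g(t)[60:420,110:470],(390,390));b=cv2.resize(g(w),(400,300));b=cv2.copyMakeBorder(b,0,90,0,0,cv2.BORDER_CONSTANT)
cv2.imwrite("pics/m4.png",cv2.hconcat([a,b]))
p=o["position"]
L=np.array([(35,28,0),(35,-28,0),(-35,-28,0),(-35,28,0),(15,9,98),(15,-9,98),(-15,-9,98),(-15,9,98)])/1e3
P=place([p[0],p[1],0.001],L);P[:,2]+=p[2]-.0617+.005
print("wrist carr",(proj(w,P)/1.4).round().tolist());print("scene carr",((proj(t,P)-[110,60])*390/360).round().tolist())
L=np.array([(-75,14,41),(-75,-14,41),(84,-14,41),(84,59,41),(48,59,41),(48,14,41),(-165,90,10),(-165,-105,10)])/1e3
print("wrist port",(proj(w,place([.532,-.1773,.001],L))/1.4).round().tolist())
E
```

```text
{'joint_pos': array([-0.399 , -0.0933,  0.676 ,  1.9795,  0.0606,  1.2352,  1.8219]), 'position': array([ 0.4115, -0.1754,  0.1883]), 'ee_rot': array([1.9e-03, 1.0e+00, 5.0e-04, 3.0e-04]), 'ft_force': array([-0.0544, -0.5833, -2.0255]), 'grip_width': np.float64(0.2042)}
wrist carr [[229.0, 194.0], [171.0, 194.0], [168.0, 123.0], [232.0, 123.0], [216.0, 248.0], [184.0, 248.0], [183.0, 200.0], [217.0, 200.0]]
scene carr [[153.0, 71.0], [131.0, 59.0], [152.0, 38.0], [174.0, 49.0], [147.0, 23.0], [140.0, 19.0], [150.0, 10.0], [157.0, 14.0]]
wrist port [[209.0, 168.0], [188.0, 168.0], [190.0, 264.0], [238.0, 264.0], [239.0, 244.0], [209.0, 245.0], [266.0, 97.0], [120.0, 97.0]]
```

View pics/m4.png

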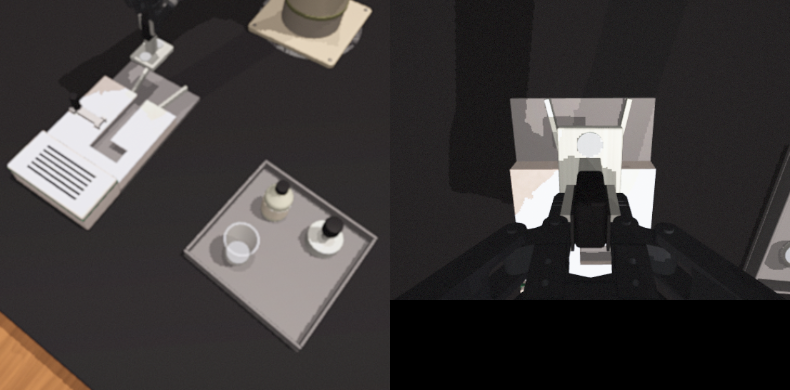

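The pictures show the bar drawn back and the slot clear, the carriage upright over the apron with its foot between the guides (wrist columns 168–232), and the bystanders standing. Lowering.

Emit:
{"fn": "arm_command", "kwargs": {
  "series": "1 0 -0.005 0.08 0; 1 0 0 0.08 0; 1 0 0 0.07 0; 1 0 0 0.04 0; 1 0 0 0.02 0; 1 0 0 0.007 0; 1 0 0 0.003 0; 1 0 0 0.002 0; 1 0 0 0.002 0; 1 0 0 0 0"
}}

```text
clock: 15.6
position: [0.4115, -0.1778, 0.0666]
ee_rot: [0.001, 1.0, 0.0, 0.0]
ft_force: [0.5, 0.1, -2.2]
grip_width: 0.201
grasp_force: 59.5
```

Emit:
{"fn": "arm_command", "kwargs": {
  "series": "1 0 0 0.002 0; 1 0 0 0 0; 1 0 0 0.002 0; 1 0 0 0 0; 1 0 0 0 0; 1 0 0 0 0; 1 0 0 0 0; 1 0 0 0 0; 1 0 0 0 0; 1 0 0 0 0"
}}

```text
clock: 16.85
position: [0.4129, -0.1783, 0.0665]
ee_rot: [0.001, 1.0, 0.0, 0.001]
ft_force: [-2.4, 1.0, 15.4]
grip_width: 0.2
grasp_force: 62.0
```

Emit:
{"fn": "arm_command", "kwargs": {
  "series": "1 0 0 -0.003 0; 1 0 0 0 0; 1 -0.03 0 0 0; 1 -0.03 0 0 0; 1 -0.03 0 0 0; 1 -0.03 0 0 0; 1 -0.03 0 0 0; 1 -0.03 0 0 0; 1 0 0 0 0; 1 0 0 0 0"
}}

```text
clock: 18.1
position: [0.4842, -0.1781, 0.0666]
ee_rot: [0.0, 1.0, -0.0, 0.001]
ft_force: [1.7, -0.3, 5.8]
grip_width: 0.199
grasp_force: 60.6
```

Entered freely. On towards the back wall.

Emit:
{"fn": "arm_command", "kwargs": {
  "series": "1 -0.04 0 0 0; 1 -0.04 0 0 0; 1 -0.04 0 0 0; 1 -0.04 0 0 0; 1 -0.04 0 0 0; 1 -0.04 0 0 0; 1 -0.02 0 0 0; 1 -0.01 0 0 0; 1 0 0 0 0; 1 0 0 0 0"
}}

```text
clock: 19.35
position: [0.592, -0.1783, 0.0667]
ee_rot: [0.001, 1.0, -0.0, 0.001]
ft_force: [1.8, -0.2, 4.9]
grip_width: 0.203
grasp_force: 60.6
```

Emit:
{"fn": "arm_command", "kwargs": {
  "series": "1 -0.01 0 0 0; 1 -0.005 0 0 0; 1 -0.005 0 0 0; 1 -0.003 0 0 0; 1 -0.003 0 0 0; 1 -0.003 0 0 0; 1 0 0 0 0; 1 0 0 0 0; 1 0 0 0 0; 1 0 0 0 0"
}}

```text
clock: 20.6
position: [0.602, -0.1785, 0.0667]
ee_rot: [0.001, 1.0, 0.0, -0.001]
ft_force: [-6.1, -0.5, 11.5]
grip_width: 0.204
grasp_force: 61.5
```

It touches the back wall at x 0.602, as expected. Back off 2 mm and go sideways.

Emit:
{"fn": "arm_command", "kwargs": {
  "series": "1 0.006 0 -0.001 0; 1 0 0.01 0 0; 1 0 0.02 0 0; 1 0 0.02 0 0; 1 0 0.02 0 0; 1 0 0.02 0 0; 1 0 0.01 0 0; 1 0 0.005 0 0; 1 0 0 0 0; 1 0 0 0 0"
}}

```text
clock: 21.85
position: [0.601, -0.1349, 0.0666]
ee_rot: [0.0, 1.0, 0.0, 0.0]
ft_force: [0.6, -0.5, 4.9]
grip_width: 0.202
grasp_force: 60.6
```

Emit:
{"fn": "arm_command", "kwargs": {
  "series": "1 0 0.003 0 0; 1 0 0.003 0 0; 1 0 0.003 0 0; 1 0 0.003 0 0; 1 0 0 0 0; 1 0 0 0 0; 1 0 0 0 0; 1 0 0 0 0; 1 0 0 0 0; 1 0 0 0 0"
}}

```text
clock: 23.1
position: [0.6009, -0.1319, 0.0667]
ee_rot: [0.001, 1.0, -0.001, 0.0]
ft_force: [1.0, -5.3, 5.2]
grip_width: 0.2
grasp_force: 60.5
```

The foot is against the end of the branch (y -0.132, 5 N). Release, rise, and go over the knob.

Emit:
{"fn": "arm_command", "kwargs": {
  "series": "1 0 -0.002 0 0; 0.35 0 0 0 0; 0.35 0 0 0 0; 0.35 0 0 0 0; 0.35 0 0 -0.05 0; 0.35 0 0 -0.1 0; 0.35 0 0 -0.1 0; 0.35 0.033 -0.115 0 0; 0.35 0.033 -0.115 0 0; 0.35 0.032 -0.109 0 0"
}}

```text
clock: 24.35
position: [0.561, -0.2691, 0.1682]
ee_rot: [0.001, 1.0, -0.0, 0.001]
ft_force: [0.7, -0.3, -0.2]
grip_width: 0.652
grasp_force: 0.0
```

```bash
python3 - <<'E'
from workcell import manip, viewer
import cv2
from h import *
o=manip.get_obs();print(o["position"].round(4))
w=viewer.camera("wrist");cv2.imwrite("pics/w5.png",cv2.cvtColor(w["pixels"],cv2.COLOR_RGB2BGR))
L=np.array([(30,-90,92),(69,45,108),(54,36,108),(84,54,108)])/1e3
print(proj(w,place([.532,-.1775,.001],L)).round())
E
```

```text
[ 0.561  -0.2691  0.1682]
[[283. 216.]
 [475. 276.]
 [466. 257.]
 [484. 294.]]
```

View pics/w5.png

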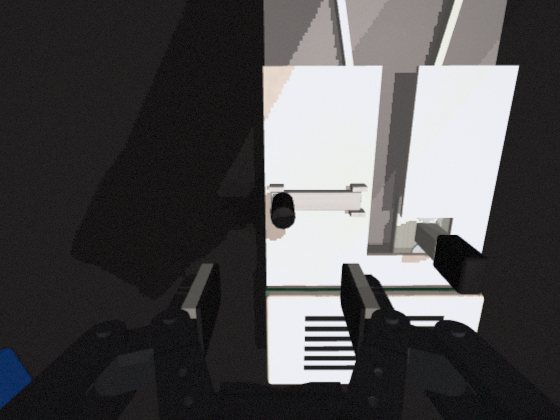

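The carriage stands upright at the end of the side branch, with its grip at (460–485, 235–290). The knob is at (283,215), as predicted. Grip it and push it home.

Emit:
{"fn": "arm_command", "kwargs": {
  "series": "0.35 -0.003 0.003 0.1 0; 0.35 0 0 0.1 0; 0.35 0 0 0.06 0; 0.35 0 0 0 0; 1 0 0 0 0; 1 0 0 0 0; 1 0 0 0 0; 1 0 0 0 0; 1 0 0.01 0 0; 1 0 0.015 0 0",
  "newtons": 40
}}

```text
clock: 25.65
position: [0.5633, -0.2575, 0.0642]
ee_rot: [0.001, 1.0, -0.001, 0.001]
ft_force: [-1.6, -2.0, 7.4]
grip_width: 0.19
grasp_force: 39.3
```

Emit:
{"fn": "arm_command", "kwargs": {
  "series": "1 0 0.02 0 0; 1 0 0.02 0 0; 1 0 0.02 0 0; 1 0 0.012 0 0; 1 0 0.008 0 0; 1 0 0.006 0 0; 1 0 0.005 0 0; 1 0 0.004 0 0; 1 0 0 0 0; 1 0 0 0 0"
}}

```text
clock: 26.9
position: [0.5633, -0.2223, 0.0643]
ee_rot: [0.002, 1.0, -0.003, 0.002]
ft_force: [1.1, -11.0, 2.2]
grip_width: 0.185
grasp_force: 39.1
```

The bar has travelled 45 mm and now pushes against its home stop with 11 N. Release and rise clear, then check.

Emit:
{"fn": "arm_command", "kwargs": {
  "series": "1 0 -0.005 0 0; 0.35 0 0 0 0; 0.35 0 0 0 0; 0.35 0 0 0 0; 0.35 0 0 -0.06 0; 0.35 0 0 -0.1 0; 0.35 0 0 -0.12 0; 0.35 0 0 -0.12 0; 0.35 0 0 0 0; 0.35 0 0 0 0"
}}

```text
clock: 28.15
position: [0.5623, -0.22, 0.2217]
ee_rot: [0.0, 1.0, 0.0, -0.0]
ft_force: [-0.0, 0.9, -0.7]
grip_width: 0.647
grasp_force: 0.0
```

```bash
python3 - <<'E'
from workcell import manip, viewer
import cv2
from h import *
w=viewer.camera("wrist");s=viewer.camera("scene")
g=lambda c:cv2.cvtColor(c["pixels"],cv2.COLOR_RGB2BGR)
cv2.imwrite("pics/m6.png",cv2.hconcat([cv2.resize(g(w),(440,330)),cv2.resize(g(s)[100:400,100:427],(360,330))]))
L=np.array([(30,20,51),(30,-45,92),(69,45,108)])/1e3
print((proj(w,place([.532,-.1775,.001],L))*440/560).round())
E
```

```text
[[271. 144.]
 [218. 153.]
 [301. 191.]]
```

View pics/m6.png

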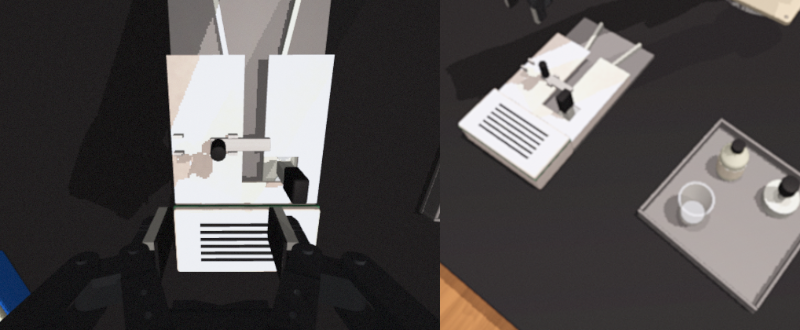

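The bar tip is at (270,145) and the knob at (218,152), which match the home position. The carriage is at the branch end and the bystanders are standing.

```bash
python3 -c "
from workcell import manip
print(manip.hand_in())"
```

```text
the job is handed in; nothing more can be done
None
```

The job is handed in after about 28 s: the carriage is upright at the closed end of the side branch, the locking bar is back fully home, and the other things in the tray still stand where they were.

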